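# Hang the loaded hook-on tray on the bench rail

### The arm

A 6-joint arm with a two-finger parallel gripper is mounted at the origin on a cart in front of the work surface, level with it; the furniture and walls round the work are solid. World frame = base frame: x ahead of the robot, y to its left, z up, the work surface at z = 0. Lengths are in m, angles in rad, forces in N, time in s.
With the tool pointing down it reaches from about 0.3 to 0.875 m from the base axis. Payload 6.4 kg.
Tool frame: the origin (TCP) lies between the finger pads; the fingertips stand 11 mm ahead of it and the grasp point (between the pads) lies 8 mm behind it (ctrl.tcp_to_tips is the y of the fingertips in the tool frame, in m); y points along the fingers, x is the direction in which the jaws open and shut, and the axes are right-handed (so a half turn about y gives the same grasp; the last joint's range is limited). The gripper opens to 85 mm and grips with 20 to 120 N. Pads are 22 mm wide; open, the fingers measure 114 mm over their backs; the gripper's body (76 mm by 85 mm) begins 54 mm behind the grasp point. The pads swing forward as they close: fully open they stand 13 mm farther back than shut.
Start: joints at [0.939, 0.181, 1.607, -0, 1.354, -0.206], TCP at [0.237, 0.524, 0.242] pointing down, gripper open.
Joint ranges: [-2.99, 2.99], [-0.89, 2.07], [0.3, 2.58], [-1.14, 4.28], [0, 2.63], [-3.12, 3.12]. Speed limits (rad/s): [2.57, 2.57, 3.01, 3.14, 3.14, 3.14].

### API

Orientations are given as a unit quaternion [w, x, y, z].
In Python, from bench import ctrl gives the robot as it stands.
- The arm moves only by the tool apply_moves, never from a script. Its argument "plan" is text: rows parted by semicolons, each of 7 numbers parted by spaces: the shift along the tool's x, y, z each as a share of 0.05 m, from -1 to 1, then the turn, a rotation vector about the tool's x, y, z each as a share of 0.12 rad, from -1 to 1, then the opening, from 0 (shut) to 1 (fully open). In form: dx dy dz wx wy wz claw; .... A call has exactly 5 rows; each row shifts and turns the commanded pose from where the row before left it, along the tool's axes as they then stand; what a row does not reach is not made up. A row lasts 1/10 s, in which the tool goes at most 50 mm and 8.59 degrees, less where a joint would pass 70% of its speed; a pose out of reach is approached as far as the arm can. A call with a number of a shift or a turn outside -1 to 1 is refused whole. A call with a gripper value outside its range is refused whole. The fingers move at their own pace and stop on an object; the grip force is fixed at half the most. Time passes only in rows, so rows that do not move let the fingers close, or fill a call up. It gives the time, the measured TCP pose, the force and the opening at its end, in the units of the state.
- ctrl.get_obs(): the state, without advancing time (a new reading comes with each control period).
- ctrl.camera(name): name is "side" or "top"; returns the picture (384x512x3 uint8, red, green, blue); there is no depth.
- ctrl.get_calibration(name): a dict with "intrinsics" (3x3 intrinsics, pixels), "R" (3x3) and "t" (3): a world point X has camera coordinates R X + t. Camera axes: x right, y down, z forward; pixel columns grow to the right and rows downward; lengths in m; the calibration is good to about 2 mm. A picture is of the moment at which its call begins. get_calibration takes no time and is no camera call.
- ctrl.hand_in(): hands the job in, once; it reports no verdict.
Trained networks look in the newest picture that a camera, given by its name, has taken for a name from the list of things; names that differ only in an ending like _2 or _b are one class to them, and where a whole thing is asked for, a point or a joint stands for the part that bears it (a point fixed in the world has none). Each returns a list of dicts, best first, with "score" (0 to 1); they miss things now and then, are a little off and sometimes report something else, mostly with a low value. They report only what shows in the picture. A call takes as long as a camera call. They do not tell look-alikes from the thing itself.
- ctrl.recognise(camera, target): "point" ([x, y, z] in m, in world coordinates, good to about 4 mm: the middle of the surface that is visible of it).
The state is a dict: "time_s": time; "q": joint angles; "dq": joint speeds; "joint_efforts": joint torques, N m; "eef_pos": TCP position; "eef_rot": TCP orientation; "wrist_force": force on the tool from outside, world axes, zero at the start; "torque": the same for the moment, N m; "opening": opening from 0.0 (shut) to 1.0 (fully open).
Only numpy, scipy, OpenCV 4.12 (cv2) and the standard library are available. Lean on these libraries where they do the work, as an engineer would, in place of code of your own. Each camera call takes 0.05 s, during which the arm holds its last target.

### The job

The yellow hook-on tray has the round tin in it. Hang the tray by its hook on the round top bar of the rail stand, between the two posts, with its bin on the robot's side of the bar; ease it on and let go only once the bar carries it, so that its weight does not swing it off. Keep the tray roughly level on the way, keep the tin in it, and leave the blue tray where it stands.

Things in the scene. Friction and masses are not known exactly. Their poses are not given: they have to be found in the camera images.
- yellow_tray_grip (a point): Centre of the black grip tab of the yellow tray (180 g): a flat upright tab 10 mm thick along x, 40 mm wide (y), 52 mm high, on top of the back plate. Take it from above across the 10 mm. It stands 122 mm above the tray's underside, 43 mm behind (+x) the centre of the open bin (90 mm in x, 100 in y, 40 high, 4 mm walls): the weight is off-centre. x: level, from bin to hook; z up.
- yellow_tray_hook (a point): Middle of the underside of that tray's hook, which rests on the bar: 14 mm behind (+x) and 32 mm below the grip point, axes alike. The hook is a slot open downward, 60 mm wide in y, 24 mm in x from back plate to lip, this point half-way. The lip goes 12 mm straight down, then flares out 12 mm; its edge is 25 mm below this point. The plate reaches down to the bin's underside.
- rail_mid (a point): Centre of the fixed stand's top bar: steel, 10 mm thick, level along y, axis 160 mm above the table, 258 mm clear between posts that end 6 mm above the axis. x: level, away from the robot. A flat strip spans the posts 59 to 81 mm below the axis, its face 5 mm before the axis; a hung tray leans back on it, up to 12 degrees. Dark base 110x300x12 mm. Lower the hook onto the bar from above.
- parts_tin: Round grey-green lidded tin, 67 mm across, 24 mm high, 90 g, lying loose in the yellow tray's bin; origin at the centre of its underside.
- blue_tray_grip (a point): The same point (centre of the black grip tab) of the blue tray, an empty tray of the same shape, on the table beside; to be left alone.
Not all that is in view belongs to the job. Leave any purple look-alike of the parts_tin alone.

How it is judged:
By the outcome, as a careful person would: the job done as asked, in the order asked, and still so for the second after the job is handed in, with the robot touching nothing.
It also fails if it takes over 43 s, if anything falls off the work surface, if the arm or the gripper's body presses on something with over 40 N, if the wrist force passes 120 N, or if a joint passes its speed limit or range.

## Working session

There is one attempt and no reset: what is moved stays moved. The work goes in short steps, Python scripts to look and compute and a tool call to move; the robot and the scene stay as the last step left them, time stands still between calls to the robot, and variables do not carry over. Pictures are saved under pics/ and viewed, and the job is handed in when it is done.

Besides the shell and the picture viewer there is one more tool, called after "Call:" in YAML: its name, and indented under it one key for each argument. apply_moves: Moves the arm, as the interface text tells. Shift numbers are shares of 0.05 m and turn numbers shares of 0.12 rad, none past 1 either way. Its arguments: {"type":"object","properties":{"plan":{"type":"string"}},"required":["plan"]}

```bash
mkdir -p pics; ls; python3 - <<'E'
from bench import ctrl
import cv2,numpy as np
o=ctrl.get_obs()
for k in o: print(k,np.round(o[k],4))
for n in("side","top"):
    im=ctrl.camera(n); cv2.imwrite(f"pics/{n}0.png",im[:,:,::-1])
    c=ctrl.get_calibration(n); print(n,np.round(c["intrinsics"],1).tolist(),np.round(c["R"],3).tolist(),np.round(c["t"],3))
    for t in("yellow_tray_grip","yellow_tray_hook","rail_mid","parts_tin","blue_tray_grip"):
        for r in ctrl.recognise(n,t)[:3]: print(n,t,np.round(r["point"],4),round(r["score"],2))
print(ctrl.tcp_to_tips,ctrl.get_obs()["time_s"])
E
```

```text
pics
time_s 0.0
q [ 0.9387  0.1816  1.608  -0.      1.3538 -0.2063]
dq [-0.0001 -0.     -0.      0.0017 -0.0018 -0.0002]
joint_efforts [-5.00000e-04 -4.44869e+01 -3.51333e+01 -3.00000e-04  9.10000e-03
 -0.00000e+00]
eef_pos [0.2372 0.5232 0.2414]
eef_rot [-0.5941  0.5946  0.3825 -0.3836]
wrist_force [-0.1424 -0.1237  0.4284]
torque [ 0.0313 -0.0218  0.0155]
opening 1.0034
side [[434.4, 0.0, 261.8], [0.0, 434.4, 195.2], [0.0, 0.0, 1.0]] [[0.9, -0.435, -0.024], [-0.242, -0.452, -0.859], [0.363, 0.779, -0.512]] [-0.52   0.178  1.369]
side yellow_tray_grip [ 0.4413 -0.3177  0.0521] 0.79
side yellow_tray_hook [ 0.4465 -0.3162  0.048 ] 0.58
side rail_mid [ 0.6445 -0.0889  0.009 ] 0.68
side parts_tin [ 0.3969 -0.2208  0.0239] 0.89
side parts_tin [ 0.4104 -0.3229  0.0275] 0.59
side blue_tray_grip [0.4205 0.1503 0.0311] 0.81
top [[459.4, 0.0, 256.5], [0.0, 459.4, 186.7], [0.0, 0.0, 1.0]] [[0.017, -1.0, -0.001], [-0.986, -0.017, -0.166], [0.166, 0.004, -0.986]] [-0.146  0.54   1.209]
top yellow_tray_grip [ 0.4381 -0.3218  0.0355] 0.63
top yellow_tray_hook [ 0.4358 -0.3192  0.0377] 0.72
top yellow_tray_hook [ 0.4128 -0.3397  0.0263] 0.49
top rail_mid [ 0.6482 -0.0625  0.0123] 0.89
top parts_tin [ 0.3973 -0.2116  0.0261] 0.9
top parts_tin [ 0.3823 -0.4465  0.0249] 0.66
top parts_tin [ 0.4128 -0.3406  0.0295] 0.6
top blue_tray_grip [0.4234 0.1616 0.0026] 0.94
0.011 0.6
```

View pics/side0.png

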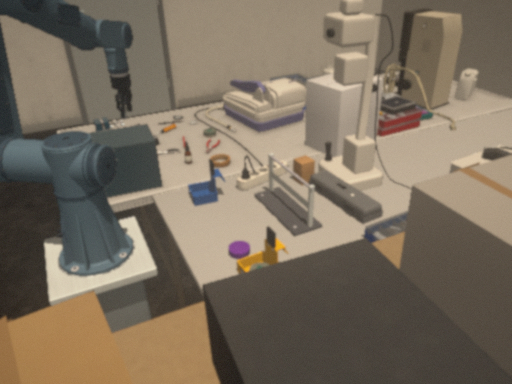

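View pics/top0.png

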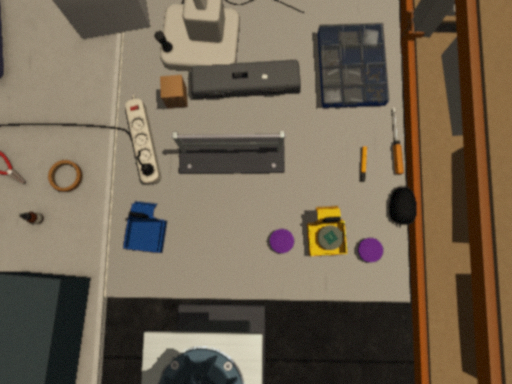

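The side view shows the yellow tray at about (262,255), the stand at (288,200), the blue tray at (205,190) and a purple tin at (238,249). The top view shows the yellow tray with the green tin at (327,235), purple look-alikes at (281,240) and (370,249), the blue tray at (146,230), and the rail at (231,153). Next, enlarged crops.

```bash
python3 - <<'E'
import cv2
t=cv2.imread("pics/top0.png");s=cv2.imread("pics/side0.png")
def c(im,x0,y0,x1,y1,k,n): cv2.imwrite(f"pics/{n}.png",cv2.resize(im[y0:y1,x0:x1],None,fx=k,fy=k,interpolation=cv2.INTER_CUBIC))
c(t,290,195,360,265,8,"c_ty"); c(t,160,120,300,185,5,"c_tr")
c(s,225,215,295,275,8,"c_sy"); c(s,245,145,325,235,6,"c_sr")
E
```

```text
(no output)
```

View pics/c_ty.png

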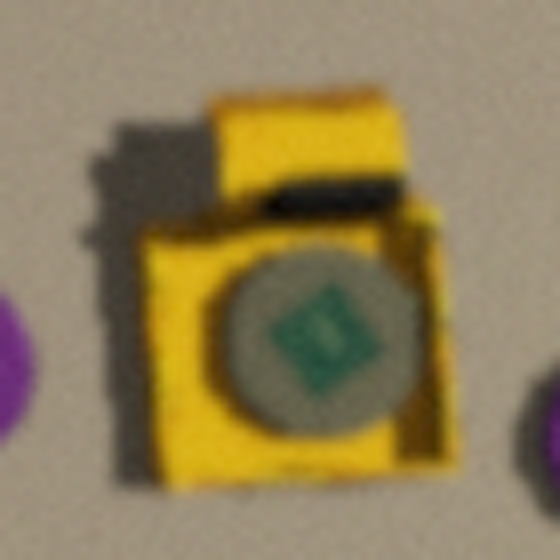

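View pics/c_sy.png

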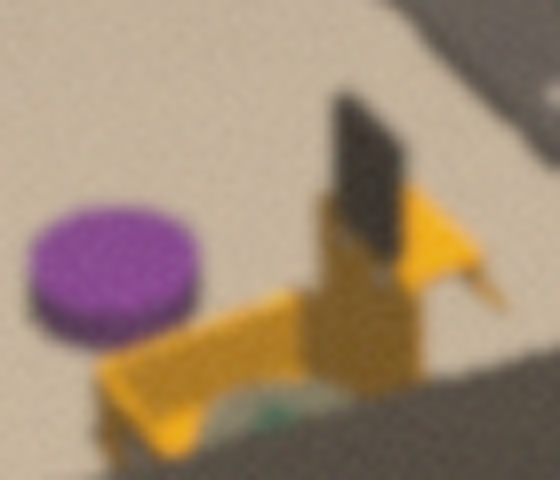

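View pics/c_tr.png

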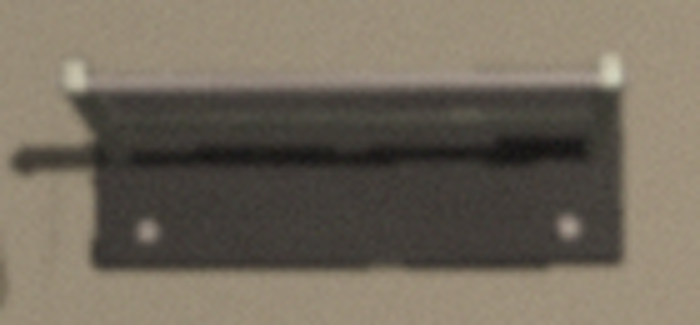

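View pics/c_sr.png

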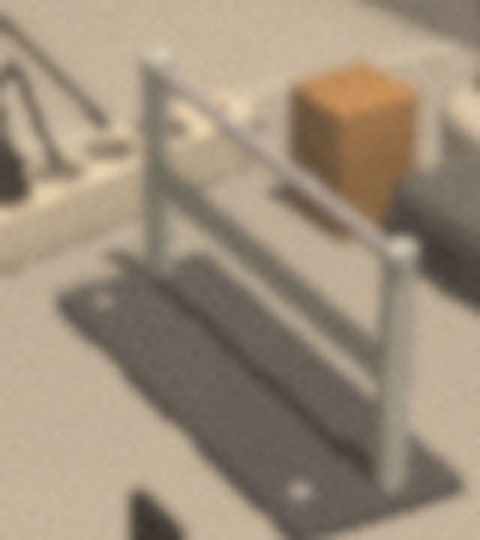

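Candidates in the top view: the yellow tray with a green-grey tin at (327,235), the blue tray at (146,230), purple tins at (281,240) and (370,249). The close crop confirms yellow, with a black tab and the green-lidded tin. Next: triangulate, then fit the poses and overlay them.

```bash
cat > h.py <<'E'
from bench import ctrl
import numpy as np, cv2
from scipy.optimize import least_squares
C={n:ctrl.get_calibration(n) for n in("side","top")}
def proj(n,P):
    c=C[n];X=np.asarray(P,float).reshape(-1,3)@np.array(c["R"]).T+np.array(c["t"]);u=X@np.array(c["intrinsics"]).T
    return u[:,:2]/u[:,2:]
def tri(ps,pt):
    f=lambda X:np.r_[proj("side",X)[0]-ps,proj("top",X)[0]-pt]
    r=least_squares(f,[.5,0,.1]);return r.x,r.fun
def grip_box():
    return [[sx*.005,sy*.02,sz*.026] for sx in(-1,1) for sy in(-1,1) for sz in(-1,1)]
def place(p,yaw,L):
    c,s=np.cos(yaw),np.sin(yaw);return np.array(L)@np.array([[c,s,0],[-s,c,0],[0,0,1]])+np.array(p)
E
python3 - <<'E'
from h import *
for n in C: print(n,np.round(-np.array(C[n]["R"]).T@np.array(C[n]["t"]),3))
# tab
T=lambda x,y:np.array([290+x/8-.44,195+y/8-.44]);S=lambda x,y:np.array([225+x/8-.44,215+y/8-.44])
R=lambda x,y:np.array([160+x/5-.4,120+y/5-.4]);Q=lambda x,y:np.array([245+x/6-.42,145+y/6-.42])
obs=[("top",(-.088,.05,-.082),T(160,488)),("top",(-.088,-.05,-.082),T(460,468)),("top",(.002,.05,-.082),T(145,232)),
("top",(.005,.02,.026),T(275,188)),("top",(.005,-.02,.026),T(403,180)),
("side",(-.005,.02,.026),S(340,92)),("side",(-.005,-.02,.026),S(400,142)),("side",(-.005,-.02,-.026),S(393,262)),("side",(-.005,.02,-.026),S(342,225)),
("side",(-.088,.05,-.082),S(98,368)),("side",(.038,.03,-.057),S(0,0))][:-1]
def f(v): return np.concatenate([proj(n,place(v[:3],v[3],[L]))[0]-p for n,L,p in obs])
r=least_squares(f,[.44,-.32,.122,0],loss="soft_l1");print("tray",np.round(r.x,4));print(np.round(r.fun.reshape(-1,2),1).tolist())
# rail: post tops z=.166
a,ea=tri(Q(158,60),R(73,75));b,eb=tri(Q(403,247),R(611,70));print("posts",a,ea,b,eb)
# bar ends and base corners
obs2=[("top",(0,.129,.0),R(85,80)),("top",(0,-.129,.0),R(600,75)),("side",(0,.129,0),Q(172,72)),("side",(0,-.129,0),Q(388,243))]
def g(v): return np.concatenate([proj(n,place(v[:3],v[3],[L]))[0]-p for n,L,p in obs2])
r2=least_squares(g,[.65,-.06,.16,0]);print("rail",np.round(r2.x,4));print(np.round(r2.fun.reshape(-1,2),1).tolist())
for n in("top","side"):
    im=cv2.imread(f"pics/{n}0.png");k=4;im=cv2.resize(im,None,fx=k,fy=k,interpolation=cv2.INTER_CUBIC)
    L=[(-.088,.05,-.082),(-.088,-.05,-.082),(.002,.05,-.082),(.002,-.05,-.082),(.026,.03,-.028),(.026,-.03,-.028),(-.088,.05,-.122),(-.088,-.05,-.122)]+grip_box()
    for p in proj(n,place(r.x[:3],r.x[3],L)): cv2.circle(im,tuple(int(round((q+.5)*k)) for q in p),3,(0,0,255),1)
    for yy in np.linspace(-.129,.129,9):
        p=proj(n,place(r2.x[:3],r2.x[3],[(0,yy,0)]))[0]; cv2.circle(im,tuple(int(round((q+.5)*k)) for q in p),2,(0,0,255),-1)
    b=(160,115,360,265) if n=="top" else (225,140,335,285)
    cv2.imwrite(f"pics/ov_{n}.png",im[b[1]*k:b[3]*k,b[0]*k:b[2]*k])
E
```

```text
side [ 0.014 -1.212  0.841]
top [ 0.335 -0.141  1.282]
tray [ 0.4516 -0.3266  0.1166  0.0791]
[[0.6, -0.1], [0.2, 0.1], [-0.2, -1.5], [0.2, -1.9], [0.2, -1.9], [-1.4, 0.1], [-1.4, 0.9], [-0.3, 1.1], [-1.3, -1.6], [-0.2, -0.1]]
posts [0.65432828 0.07373044 0.15691915] [-0.01321895  0.00308294  0.00347973 -0.00876146] [ 0.660725   -0.19853088  0.16052384] [-0.13226697  0.03883212  0.04358991 -0.10098634]
rail [ 0.6561 -0.0629  0.1565  0.0172]
[[0.6, -0.8], [-0.5, 0.2], [-1.5, -1.1], [0.6, 1.1]]
```

```bash
true
```

```text
(no output)
```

View pics/ov_top.png

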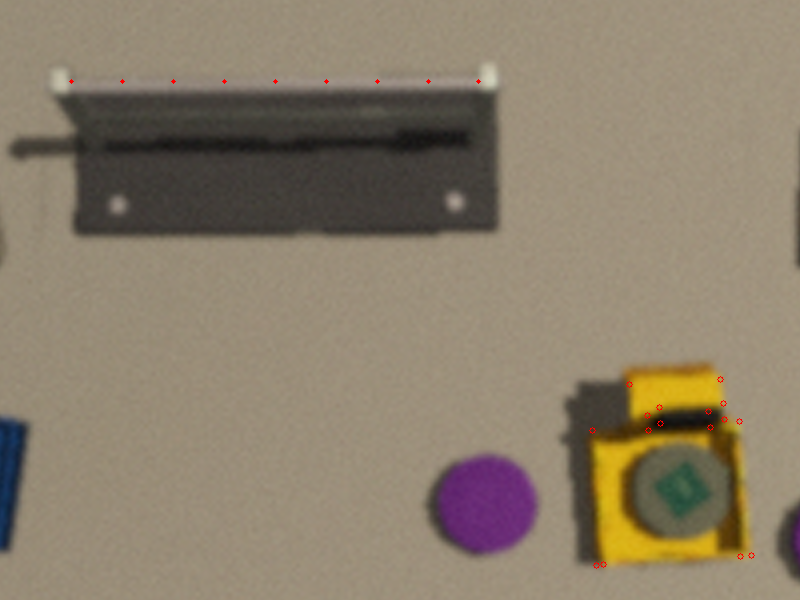

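View pics/ov_side.png

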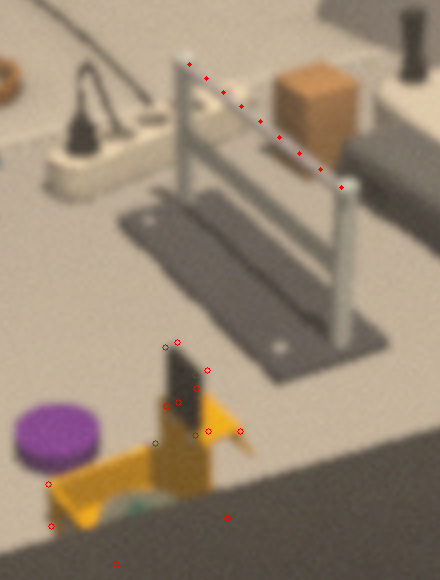

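```bash
cat > fit.py <<'E'
from h import *
T=lambda x,y:np.array([290+x/8-.44,195+y/8-.44]);S=lambda x,y:np.array([225+x/8-.44,215+y/8-.44])
obs=[("top",(-.088,.05,-.082),T(160,488)),("top",(-.088,-.05,-.082),T(462,470)),
("top",(.005,-.02,.026),T(404,180)),("top",(-.005,.02,-.026),T(266,212)),("top",(.026,-.03,-.030),T(390,92)),("top",(.026,.03,-.030),T(210,98)),
("side",(-.005,.02,.026),S(335,92)),("side",(.005,-.02,.026),S(404,142)),("side",(-.005,-.02,-.026),S(388,264)),("side",(-.005,.02,-.026),S(338,225)),
("side",(-.088,.05,-.082),S(98,368))]
def f(v): return np.concatenate([proj(n,place(v[:3],v[3],[L]))[0]-p for n,L,p in obs])
if __name__=="__main__":
    r=least_squares(f,[.44,-.32,.122,0],loss="soft_l1");print("tray",np.round(r.x,4));print(np.round(r.fun.reshape(-1,2),1).tolist())
    r=least_squares(lambda v:f([v[0],v[1],.122,v[2]]),[.44,-.32,0],loss="soft_l1");print("tray z fixed",np.round(r.x,4));print(np.round(r.fun.reshape(-1,2),1).tolist())
E
python3 fit.py
```

```text
tray [ 0.4527 -0.3261  0.1156  0.074 ]
[[0.2, -0.6], [-0.5, -0.5], [-0.2, -2.2], [-1.5, 0.6], [0.9, 2.8], [0.5, 3.4], [-0.4, 0.2], [1.5, -0.1], [0.5, 0.9], [-0.5, -1.6], [0.1, -0.1]]
tray z fixed [ 0.4519 -0.3268  0.0689]
[[0.6, -0.4], [0.1, -0.1], [0.6, -2.2], [-0.9, 0.6], [1.6, 2.9], [1.1, 3.3], [-0.6, -1.5], [1.3, -1.8], [0.3, -0.7], [-0.6, -3.2], [-0.2, -1.7]]
```

```bash
cat >> h.py <<'E'
from scipy.spatial.transform import Rotation as Ro
def pose():
    o=ctrl.get_obs();w,x,y,z=o["eef_rot"];return np.array(o["eef_pos"]),Ro.from_quat([x,y,z,w]).as_matrix(),o
def need(p,yaw):
    """shift in tool axes (units .05) & turn (units .12): target tcp p, tool y down, tool x at world yaw (or +pi)"""
    P,R,o=pose();c,s=np.cos(yaw),np.sin(yaw)
    for sg in(1,-1):
        X=sg*np.array([c,s,0]);Y=np.array([0,0,-1.]);Rt=np.c_[X,Y,np.cross(X,Y)]
        print("sg",sg,"shift",np.round(R.T@(np.array(p)-P)/.05,2),"turn",np.round(Ro.from_matrix(R.T@Rt).as_rotvec()/.12,2))
    print("t",o["time_s"],"pos",np.round(P,4),"q",np.round(o["q"],2),"F",np.round(o["wrist_force"],1),"open",round(float(o["opening"]),3))
E
python3 - <<'E'
from h import *
P,R,o=pose();print(np.round(R,3))
need([.452,-.327,.24],.07)
E
```

```text
[[ 0.413 -0.    -0.911]
 [ 0.911 -0.     0.413]
 [-0.    -1.    -0.   ]]
sg 1 shift [-13.72   0.05 -10.93] turn [ 0.    8.96 -0.  ]
sg -1 shift [-13.72   0.05 -10.93] turn [ -0.   -17.22  -0.  ]
t 0.6 pos [0.2375 0.5236 0.2423] q [ 0.94  0.18  1.61 -0.    1.35 -0.21] F [-0.   0.4 -0.2] open 1.002
```

Call:
apply_moves:
  plan: "0 -0.3 0 0 1 0 1; 0 -0.3 0 0 1 0 1; 0 -0.2 0 0 1 0 1; 0 0 0 0 1 0 1; 0 0 0 0 1 0 1"

```text
time_s: 1.1
eef_pos: [0.2376, 0.5239, 0.2829]
eef_rot: [0.682, -0.681, -0.189, 0.188]
wrist_force: [0.1, -0.0, 0.1]
opening: 1.002
```

Call:
apply_moves:
  plan: "0 0 0 0 1 0 1; 0 0 0 0 1 0 1; 0 0 0 0 1 0 1; 0 0 0 0 0.96 0 1; 0 0 0 0 0 0 1"

```text
time_s: 1.6
eef_pos: [0.2375, 0.5237, 0.2823]
eef_rot: [-0.707, 0.707, 0.024, -0.024]
wrist_force: [0.4, -0.2, 0.3]
opening: 0.998
```

```bash
python3 - <<'E'
from h import *
need([.452,-.327,.24],.07)
E
```

```text
sg 1 shift [  3.11   0.85 -17.27] turn [ 0.   -0.01  0.  ]
sg -1 shift [  3.11   0.85 -17.27] turn [-0.   26.17  0.  ]
t 1.6 pos [0.2375 0.5237 0.2823] q [ 0.94  0.15  1.56 -0.    1.43  0.87] F [ 0.4 -0.2  0.3] open 0.998
```

Call:
apply_moves:
  plan: "0.4 0 -0.4 0 0 0 1; 0.5 0 -0.8 0 0 0 1; 0.5 0 -0.9 0 0 0 1; 0.5 0 -0.9 0 0 0 1; 0.4 0 -0.9 0 0 0 1"

```text
time_s: 2.1
eef_pos: [0.3651, 0.3381, 0.2825]
eef_rot: [0.707, -0.707, -0.026, 0.026]
wrist_force: [0.6, 0.2, 0.0]
opening: 1.002
```

Call:
apply_moves:
  plan: "0.3 0 -0.9 0 0 0 1; 0.2 0 -0.9 0 0 0 1; 0.1 0 -0.9 0 0 0 1; 0 0 -0.9 0 0 0 1; 0 0 -0.9 0 0 0 1"

```text
time_s: 2.6
eef_pos: [0.4098, 0.1156, 0.2825]
eef_rot: [-0.707, 0.707, 0.026, -0.026]
wrist_force: [-0.0, -0.0, -0.9]
opening: 1.0
```

Call:
apply_moves:
  plan: "0 0 -0.9 0 0 0 1; 0 0 -0.9 0 0 0 1; 0 0 -0.9 0 0 0 1; 0 0 -0.9 0 0 0 1; 0 0 -0.9 0 0 0 1"

```text
time_s: 3.1
eef_pos: [0.4253, -0.1091, 0.2827]
eef_rot: [-0.706, 0.707, 0.026, -0.025]
wrist_force: [0.9, 0.7, -0.4]
opening: 0.997
```

Call:
apply_moves:
  plan: "0 0 -0.9 0 0 0 1; 0 0 -0.8 0 0 0 1; 0 0 -0.6 0 0 0 1; 0 0.3 -0.3 0 0 0 1; 0 0.3 0 0 0 0 1"

```text
time_s: 3.6
eef_pos: [0.4347, -0.2394, 0.2523]
eef_rot: [-0.706, 0.707, 0.025, -0.025]
wrist_force: [0.4, 0.5, 0.1]
opening: 1.001
```

```bash
python3 - <<'E'
from h import *
for n in("side","top"):
    im=ctrl.camera(n)[:,:,::-1]; cv2.imwrite(f"pics/{n}1.png",im)
    x0,y0,x1,y1=(200,130,300,280) if n=="side" else (270,170,380,270)
    cv2.imwrite(f"pics/{n}1c.png",cv2.resize(np.ascontiguousarray(im[y0:y1,x0:x1]),None,fx=5 if n=="top" else 4,fy=5 if n=="top" else 4,interpolation=cv2.INTER_CUBIC))
need([.452,-.327,.24],.07)
E
```

```text
sg 1 shift [ 0.24  0.2  -1.83] turn [-0.03  0.01 -0.02]
sg -1 shift [ 0.24  0.2  -1.83] turn [ -0.04 -26.17   0.04]
t 3.7 pos [ 0.4334 -0.2365  0.2501] q [-0.74 -0.01  1.79  0.    1.36 -0.81] F [-0.8 -0.4  0.2] open 1.0
```

View pics/side1c.png

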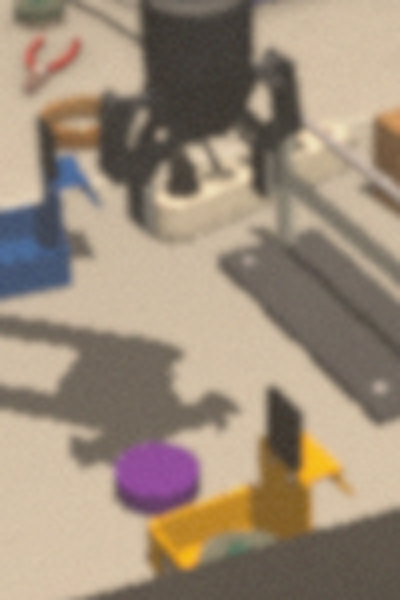

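View pics/top1c.png

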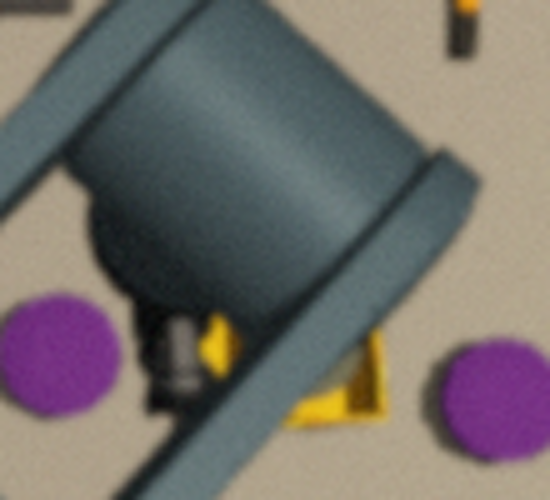

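The side view shows the open fingers at about (235,186) and (268,177), and the yellow tab at (271,236) ahead and below. The top view is blocked by the arm. I'll check the side calibration against the known tips.

```bash
python3 - <<'E'
from h import *
P,R,o=pose()
X=R[:,0]
for d in(-.057,-.0425,.0425,.057):
  for w in(-.011,.011): print(d,w,np.round((proj("side",P+d*X+w*R[:,2]+np.array([0,0,.002]))[0]-[200,130]+.5)*4))
for p in([.452,-.327,.148],[.449,-.326,.148]): print(np.round((proj("side",p)[0]-[200,130]+.5)*4))
E
```

```text
-0.057 -0.011 [136. 239.]
-0.057 0.011 [122. 226.]
-0.0425 -0.011 [155. 233.]
-0.0425 0.011 [141. 220.]
0.0425 -0.011 [263. 202.]
0.0425 0.011 [247. 189.]
0.057 -0.011 [280. 196.]
0.057 0.011 [265. 184.]
[286. 392.]
[282. 392.]
```

Call:
apply_moves:
  plan: "0.1 0 -0.6 0 0 0 1; 0.14 0.3 -0.7 0 0 0 1; 0 0.4 -0.4 0 0 0 1; 0 0.4 -0.15 0 0 0 1; 0 0 0 0 0 0 1"

```text
time_s: 4.2
eef_pos: [0.452, -0.3277, 0.1951]
eef_rot: [0.708, -0.705, -0.024, 0.026]
wrist_force: [-1.4, 1.2, -0.5]
opening: 0.997
```

```bash
cat > snap.py <<'E'
import sys
from h import *
def snap(n,tag,box,k):
    im=ctrl.camera(n)[:,:,::-1]; cv2.imwrite(f"pics/{n}{tag}.png",im)
    x0,y0,x1,y1=box
    cv2.imwrite(f"pics/{n}{tag}c.png",cv2.resize(np.ascontiguousarray(im[y0:y1,x0:x1]),None,fx=k,fy=k,interpolation=cv2.INTER_CUBIC))
E
python3 - <<'E'
from snap import *
snap("side","2",(210,160,310,280),5)
need([.451,-.327,.114],.07)
E
```

```text
sg 1 shift [-0.03  1.65  0.01] turn [-0.02  0.01 -0.01]
sg -1 shift [-0.03  1.65  0.01] turn [-2.000e-02 -2.617e+01  3.000e-02]
t 4.25 pos [ 0.4526 -0.3276  0.1967] q [-0.84  0.19  1.69  0.    1.26 -0.91] F [-0.6 -0.   0.1] open 1.002
```

View pics/side2c.png

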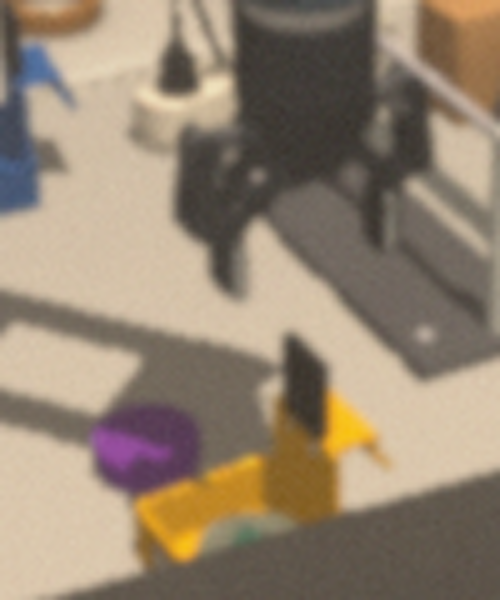

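The fingers straddle the tab at crop (305,385), with tips at (228,292) and (382,245), so they line up in column. Descending.

Call:
apply_moves:
  plan: "0 0.5 0 0 0 0 1; 0 0.5 -0.04 0 0 0 1; 0 0.4 0 0 0 0 1; 0 0.25 0 0 0 0 1; 0 0 0 0 0 0 1"

```text
time_s: 4.75
eef_pos: [0.453, -0.3292, 0.1144]
eef_rot: [0.707, -0.706, -0.025, 0.026]
wrist_force: [-0.5, -0.3, 0.4]
opening: 0.999
```

```bash
python3 - <<'E'
from snap import *
snap("side","3",(210,160,310,280),5)
need([.451,-.329,.114],.07)
E
```

```text
sg 1 shift [-0.05  0.03  0.02] turn [0.   0.01 0.  ]
sg -1 shift [-0.05  0.03  0.02] turn [  0.   -26.17  -0.  ]
t 4.8 pos [ 0.4535 -0.3299  0.1155] q [-0.84  0.3   1.74  0.    1.1  -0.91] F [-0.7 -0.7  0.8] open 0.999
```

View pics/side3c.png

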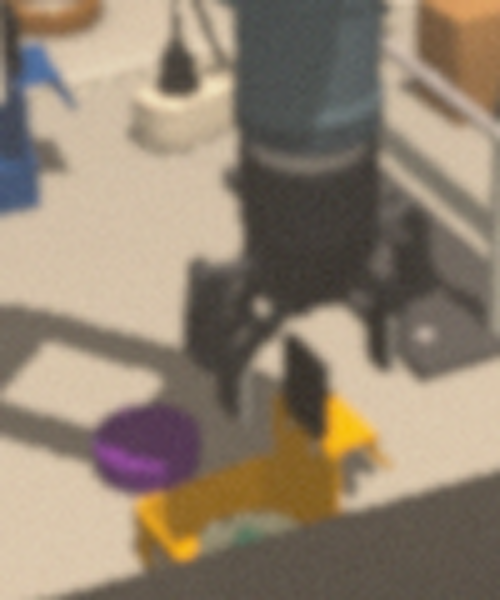

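Call:
apply_moves:
  plan: "-0.04 0 0 0 0 0 0.6; 0 0 0 0 0 0 0.4; 0 0 0 0 0 0 0.25; 0 0 0 0 0 0 0; 0 0 0 0 0 0 0"

```text
time_s: 5.3
eef_pos: [0.4512, -0.3306, 0.1151]
eef_rot: [-0.707, 0.707, 0.025, -0.025]
wrist_force: [-1.0, 0.7, 0.9]
opening: 0.142
```

Call:
apply_moves:
  plan: "0 0 0 0 0 0 0; 0 0 0 0 0 0 0; 0 0 0 0 0 0 0; 0 0 0 0 0 0 0; 0 0 0 0 0 0 0"

```text
time_s: 5.8
eef_pos: [0.4513, -0.3307, 0.1151]
eef_rot: [-0.706, 0.707, 0.025, -0.025]
wrist_force: [-0.9, 0.4, 4.8]
opening: 0.109
```

```bash
python3 - <<'E'
from snap import *
snap("side","4",(210,160,310,280),5)
need([.451,-.329,.114],.07)
E
```

```text
sg 1 shift [-0.    0.02  0.03] turn [ 0. -0.  0.]
sg -1 shift [-0.    0.02  0.03] turn [-0.000e+00  2.618e+01  1.000e-02]
t 5.85 pos [ 0.4512 -0.3307  0.1151] q [-0.84  0.29  1.75 -0.    1.1  -0.91] F [-1.4  0.1  5.1] open 0.106
```

View pics/side4c.png

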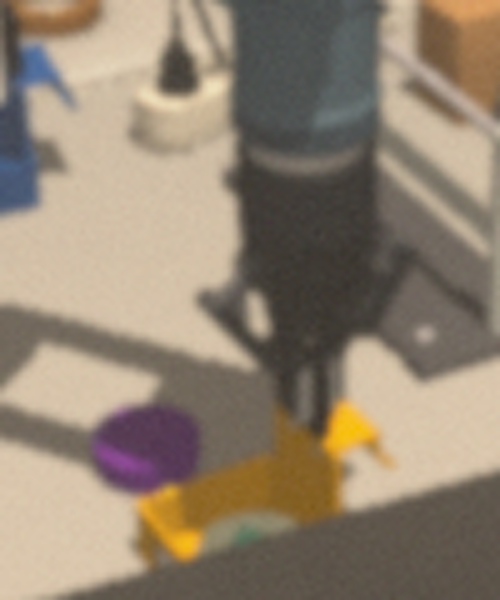

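Call:
apply_moves:
  plan: "0 -0.1 0 0 0 0 0; 0 -0.15 0 0 0 0 0; 0 -0.2 0 0 0 0 0; 0 -0.2 0 0 0 0 0; 0 -0.2 0 0 0 0 0"

```text
time_s: 6.35
eef_pos: [0.4513, -0.3305, 0.1584]
eef_rot: [-0.707, 0.707, 0.025, -0.025]
wrist_force: [0.2, 0.2, -2.7]
opening: 0.112
```

Call:
apply_moves:
  plan: "0 -0.3 0 0 0 0 0; 0 -0.3 0 0 0 0 0; 0 -0.3 0 0 0 0 0; 0 -0.2 0 0 0 0 0; 0 0 0 0 0 0 0"

```text
time_s: 6.85
eef_pos: [0.452, -0.3313, 0.2146]
eef_rot: [-0.706, 0.708, 0.026, -0.024]
wrist_force: [-0.3, 0.1, -2.5]
opening: 0.106
```

```bash
python3 - <<'E'
from snap import *
snap("side","5",(210,130,310,270),4)
snap("top","5",(240,120,400,270),4)
need([.62,-.08,.275],.017)
E
```

```text
sg 1 shift [ 3.72 -1.25  4.76] turn [0.   0.44 0.  ]
sg -1 shift [ 3.72 -1.25  4.76] turn [  0.   -25.74  -0.  ]
t 6.95 pos [ 0.4511 -0.3304  0.2123] q [-0.84  0.17  1.68 -0.    1.29 -0.91] F [ 0.2 -0.3 -2.7] open 0.107
```

View pics/side5c.png

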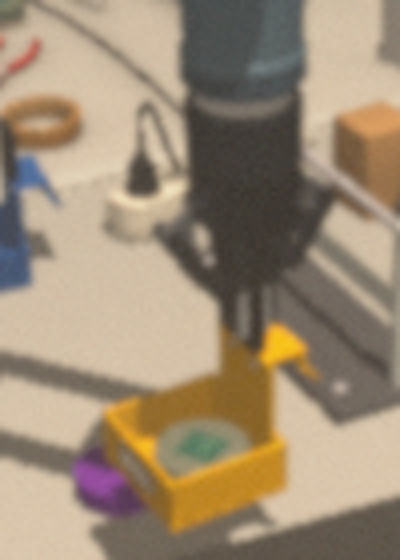

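View pics/top5c.png

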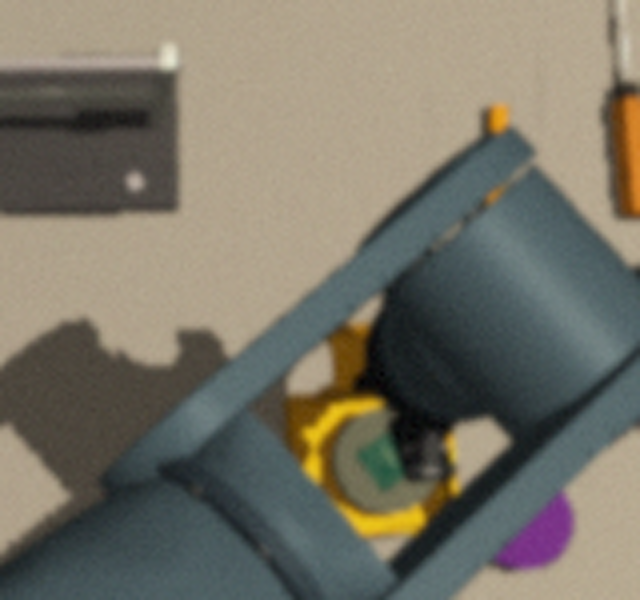

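Call:
apply_moves:
  plan: "0 -0.25 0.1 0 0 0 0; 0 -0.35 0.2 0 0 0 0; 0 -0.35 0.3 0 0 0 0; 0.1 -0.3 0.4 0 0 0 0; 0.2 0 0.4 0 0.1 0 0"

```text
time_s: 7.45
eef_pos: [0.4617, -0.2595, 0.2775]
eef_rot: [-0.706, 0.708, 0.021, -0.019]
wrist_force: [0.5, -1.1, -1.4]
opening: 0.11
```

Call:
apply_moves:
  plan: "0.3 0 0.4 0 0.1 0 0; 0.35 0 0.4 0 0.1 0 0; 0.35 0 0.4 0 0.1 0 0; 0.35 0 0.4 0 0.04 0 0; 0.35 0 0.4 0 0 0 0"

```text
time_s: 7.95
eef_pos: [0.5429, -0.1553, 0.2749]
eef_rot: [0.707, -0.707, -0.006, 0.006]
wrist_force: [0.1, -0.4, -3.2]
opening: 0.102
```

Call:
apply_moves:
  plan: "0.35 0 0.4 0 0 0 0; 0.35 0 0.35 0 0 0 0; 0.3 0 0.3 0 0 0 0; 0.2 0 0.2 0 0 0 0; 0.1 0 0.1 0 0 0 0"

```text
time_s: 8.45
eef_pos: [0.6068, -0.087, 0.2746]
eef_rot: [0.707, -0.707, -0.006, 0.007]
wrist_force: [-0.5, 0.1, -1.8]
opening: 0.109
```

```bash
python3 - <<'E'
from snap import *
snap("side","6",(230,100,360,240),4)
snap("top","6",(150,90,310,240),4)
need([.642,-.065,.275],.017)
E
```

```text
sg 1 shift [ 0.72 -0.01  0.44] turn [-0.    0.01 -0.01]
sg -1 shift [ 0.72 -0.01  0.44] turn [-1.000e-02 -2.617e+01  0.000e+00]
t 8.55 pos [ 0.6065 -0.0876  0.2746] q [-0.34  0.24  1.47 -0.    1.43 -0.35] F [-0.1  0.3 -2.4] open 0.108
```

View pics/side6c.png

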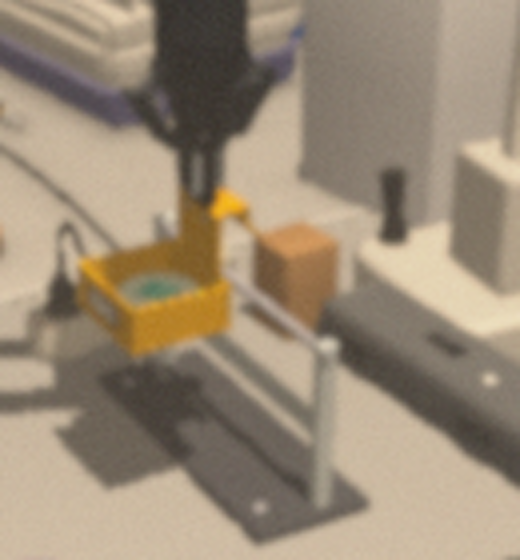

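View pics/top6c.png

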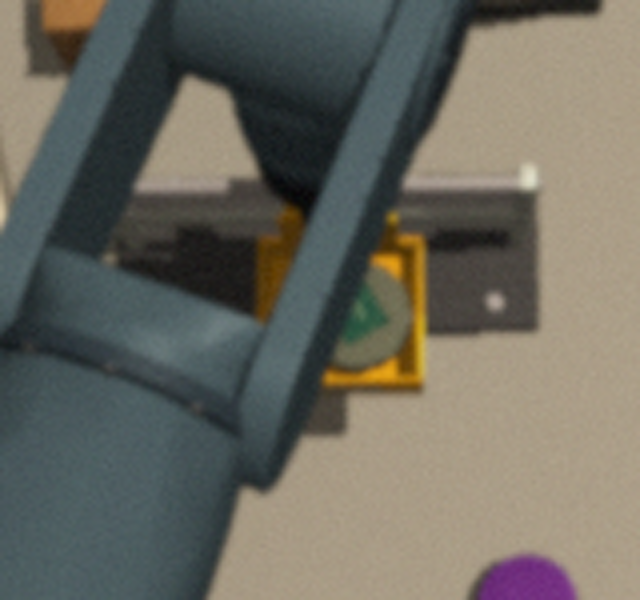

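Side view: tray level with the tin in, hanging before the bar, with the hook lip at crop (240,215). Top view: the bin's right corners are at crop (425,388) and (425,238), the right post at (528,178). I'll use the known tray pose to remove calibration bias from the rail measurement.

```bash
python3 - <<'E'
from h import *
P,R,o=pose();g=P+np.array([0,.002,.007]);yaw=np.arctan2(R[1,0],R[0,0]);print("yaw",yaw)
L=[(-.088,.05,-.082),(-.088,-.05,-.082),(.002,-.05,-.082),(-.088,.05,-.122),(-.088,-.05,-.122),(.002,-.05,-.122),(.026,.03,-.03),(.026,-.03,-.03),(.038,-.03,-.057)]
W=place(g,yaw,L)
for n,b,k in(("side",(230,100),4),("top",(150,90),4)):
    im=cv2.imread(f"pics/{n}6c.png")
    for p in proj(n,W): cv2.circle(im,tuple(np.int32(np.round((p+.5-b)*k))),3,(0,0,255),1)
    for y in np.linspace(-.129,.129,11):
        p=proj(n,place([.656,-.063,.16],.017,[(0,y,0)]))[0];cv2.circle(im,tuple(np.int32(np.round((p+.5-b)*k))),2,(255,0,0),-1)
    cv2.imwrite(f"pics/{n}6o.png",im)
E
```

```text
yaw 0.017924588569974875
```

View pics/side6o.png

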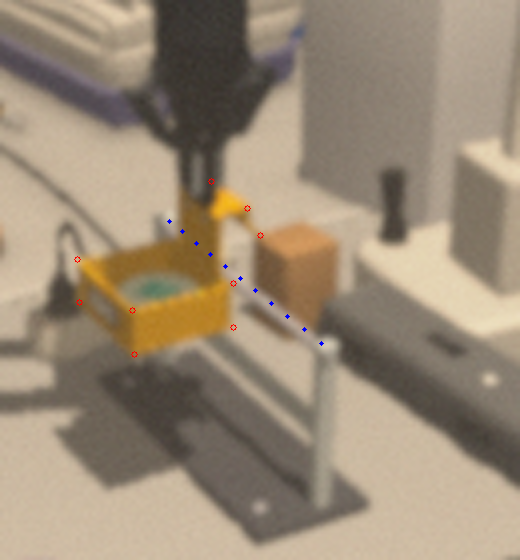

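View pics/top6o.png

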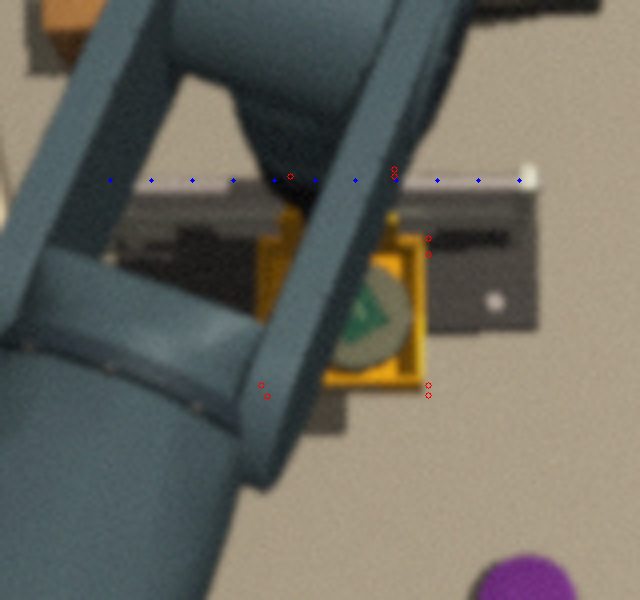

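Call:
apply_moves:
  plan: "0.1 0 0.1 0 -0.06 0 0; 0.2 0.1 0.15 0 0 0 0; 0.2 0.3 0.1 0 0 0 0; 0.15 0.3 0.05 0 0 0 0; 0.02 0.2 0 0 0 0 0"

```text
time_s: 9.05
eef_pos: [0.6396, -0.0668, 0.2276]
eef_rot: [0.707, -0.707, -0.008, 0.009]
wrist_force: [-0.7, -0.4, -1.8]
opening: 0.109
```

```bash
python3 - <<'E'
from snap import *
snap("side","7",(260,120,340,220),6)
snap("top","7",(150,90,310,240),4)
need([.6405,-.067,.19],.025)
P,R,o=pose();g=P+np.array([0,.004,.007]);yaw=np.arctan2(R[1,0],R[0,0])
L=[(-.088,-.05,-.082),(-.088,-.05,-.122),(.002,-.05,-.122),(.002,-.03,-.032),(.026,-.03,-.032),(.026,-.03,-.044),(.038,-.03,-.057),(.026,.03,-.032)]
W=place(g,yaw,L);im=cv2.imread("pics/side7c.png")
for p in proj("side",W): cv2.circle(im,tuple(np.int32(np.round((p+.5-(260,120))*6))),3,(0,0,255),1)
for y in np.linspace(-.129,.129,15):
    p=proj("side",place([.6545,-.063,.16],.025,[(0,y,0)]))[0];cv2.circle(im,tuple(np.int32(np.round((p+.5-(260,120))*6))),2,(255,0,0),-1)
cv2.imwrite("pics/side7o.png",im)
E
```

```text
sg 1 shift [ 0.05  0.74 -0.  ] turn [-0.01 -0.01 -0.04]
sg -1 shift [ 0.05  0.74 -0.  ] turn [ 6.000e-02  2.617e+01 -2.000e-02]
t 9.15 pos [ 0.6382 -0.067   0.2268] q [-0.29  0.34  1.44 -0.    1.36 -0.31] F [ 0.5 -0.5 -1.4] open 0.11
```

View pics/side7o.png

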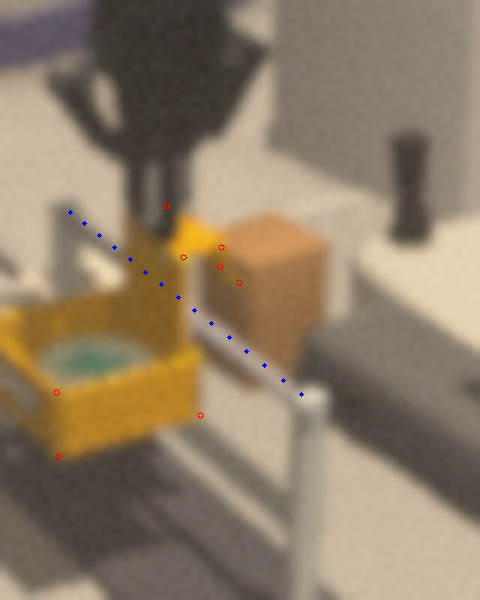

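View pics/top7c.png

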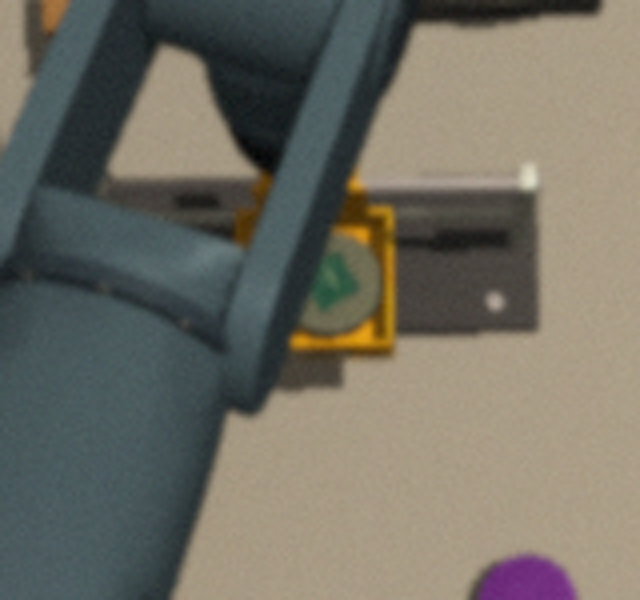

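The overlay agrees: hook over the bar, bar line within about 1 px. Easing down.

Call:
apply_moves:
  plan: "0.03 0.1 0 0 0 0 0; 0 0.1 0 0 0 0 0; 0 0.1 0 0 0 0 0; 0 0.1 0 0 0 0 0; 0 0.1 0 0 0 0 0"

```text
time_s: 9.65
eef_pos: [0.641, -0.0673, 0.2046]
eef_rot: [-0.707, 0.707, 0.009, -0.008]
wrist_force: [-0.2, -0.2, -2.3]
opening: 0.111
```

Call:
apply_moves:
  plan: "0 0.06 0 0 0 0 0; 0 0.04 0 0 0 0 0; 0 0.04 0 0 0 0 0; 0 0 0 0 0 0 0; 0 0 0 0 0 0 0"

```text
time_s: 10.15
eef_pos: [0.6411, -0.0673, 0.1979]
eef_rot: [-0.707, 0.707, 0.009, -0.008]
wrist_force: [0.1, 1.1, -1.8]
opening: 0.107
```

```bash
python3 - <<'E'
from snap import *
snap("side","8",(260,120,340,220),6)
need([.6405,-.067,.19],.025)
E
```

```text
sg 1 shift [-0.01  0.16  0.01] turn [ 0.   -0.01  0.  ]
sg -1 shift [-0.01  0.16  0.01] turn [-0.   26.17  0.  ]
t 10.2 pos [ 0.6411 -0.0673  0.198 ] q [-0.29  0.37  1.46 -0.    1.31 -0.31] F [ 0.5 -0.8 -2.5] open 0.108
```

View pics/side8c.png

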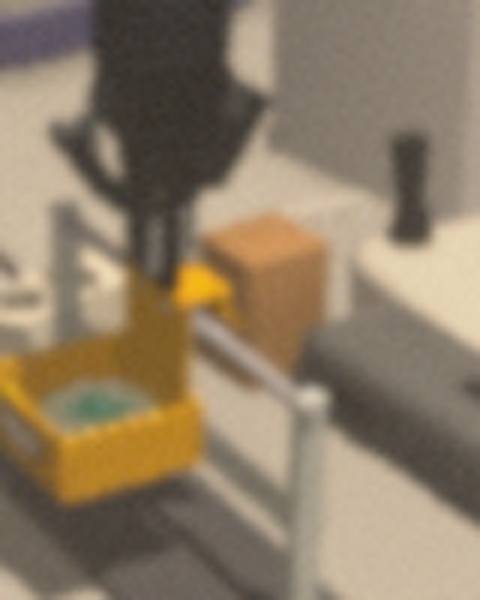

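The bar, at crop (200,318), now enters the slot between the plate and the lip. No contact force. Lowering in small steps.

Call:
apply_moves:
  plan: "0 0.04 0 0 0 0 0; 0 0.03 0 0 0 0 0; 0 0.03 0 0 0 0 0; 0 0.02 0 0 0 0 0; 0 0 0 0 0 0 0"

```text
time_s: 10.7
eef_pos: [0.6409, -0.0672, 0.1915]
eef_rot: [0.707, -0.707, -0.008, 0.009]
wrist_force: [-0.2, -0.4, -2.7]
opening: 0.108
```

Call:
apply_moves:
  plan: "0.03 0 0 0 0 0 0; 0.03 0 0 0 0 0 0; 0.03 0 0 0 0 0 0; 0 0 0 0 0 0 0; 0 0 0 0 0 0 0"

```text
time_s: 11.2
eef_pos: [0.6453, -0.0672, 0.1918]
eef_rot: [-0.707, 0.707, 0.008, -0.009]
wrist_force: [-2.4, -0.9, -1.3]
opening: 0.109
```

Call:
apply_moves:
  plan: "0.02 0 0 0 0 0 0; 0 0 0 0 0 0 0; 0 0.02 0 0 0 0 0; 0 0.02 0 0 0 0 0; 0 0 0 0 0 0 0"

```text
time_s: 11.7
eef_pos: [0.6455, -0.0672, 0.1902]
eef_rot: [-0.707, 0.707, 0.008, -0.009]
wrist_force: [-7.1, 1.0, 3.3]
opening: 0.112
```

Plate touches the bar/strip and the hook is beginning to bear. Settle slightly more and relieve the x push.

Call:
apply_moves:
  plan: "0 0.02 0 0 0 0 0; -0.01 0.01 0 0 0 0 0; 0 0 0 0 0 0 0; 0 0 0 0 0 0 0; 0 0 0 0 0 0 0"

```text
time_s: 12.2
eef_pos: [0.6455, -0.0672, 0.1901]
eef_rot: [-0.707, 0.707, 0.008, -0.009]
wrist_force: [-8.5, 0.3, 8.7]
opening: 0.109
```

```bash
python3 - <<'E'
from snap import *
snap("side","9",(260,120,340,220),6)
need([.6405,-.067,.19],.025)
E
```

```text
sg 1 shift [-0.1   0.    0.01] turn [ 0.   -0.01 -0.01]
sg -1 shift [-0.1   0.    0.01] turn [1.000e-02 2.617e+01 0.000e+00]
t 12.25 pos [ 0.6455 -0.0672  0.1901] q [-0.29  0.39  1.45 -0.    1.3  -0.31] F [-9.4  0.3  9.3] open 0.106
```

View pics/side9c.png

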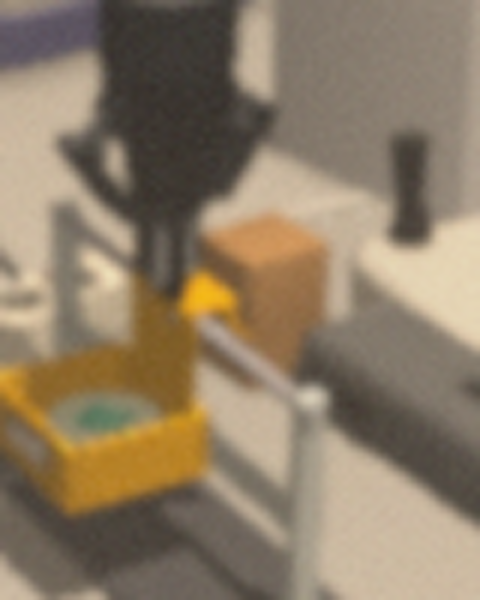

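The hook sits on the bar with the tray level and about 9 N carried. Releasing gradually.

Call:
apply_moves:
  plan: "0 0 0 0 0 0 0.13; 0 0 0 0 0 0 0.16; 0 0 0 0 0 0 0.2; 0 0 0 0 0 0 0.25; 0 0 0 0 0 0 0.3"

```text
time_s: 12.75
eef_pos: [0.6463, -0.0672, 0.1883]
eef_rot: [-0.707, 0.707, 0.009, -0.008]
wrist_force: [-0.3, 0.5, -0.9]
opening: 0.304
```

Call:
apply_moves:
  plan: "0 0 0 0 0 0 0.35; 0 0 0 0 0 0 0.4; 0 0 0 0 0 0 0.4; 0 0 0 0 0 0 0.4; 0 0 0 0 0 0 0.4"

```text
time_s: 13.25
eef_pos: [0.646, -0.0672, 0.1883]
eef_rot: [0.707, -0.707, -0.009, 0.009]
wrist_force: [1.3, -0.3, -0.5]
opening: 0.401
```

```bash
python3 - <<'E'
from snap import *
snap("side","10",(260,120,340,220),6)
need([.6405,-.067,.19],.025)
E
```

```text
sg 1 shift [-0.11 -0.03  0.01] turn [ 0.   -0.01 -0.  ]
sg -1 shift [-0.11 -0.03  0.01] turn [ 0.   26.17  0.  ]
t 13.3 pos [ 0.646  -0.0672  0.1883] q [-0.29  0.39  1.46 -0.    1.3  -0.31] F [0.1 0.5 0.1] open 0.403
```

View pics/side10c.png

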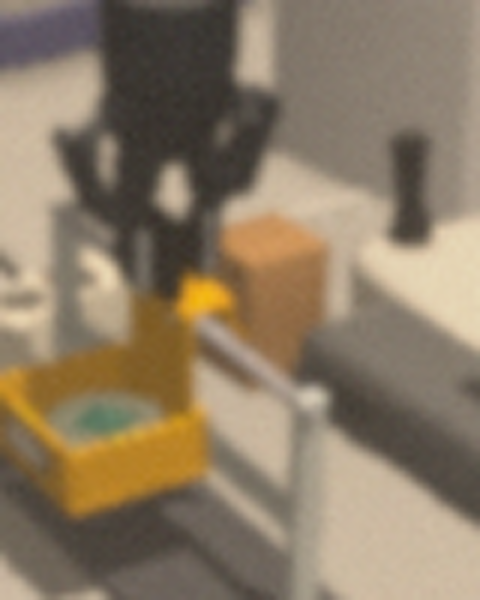

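Released: forces are zero, the tray stays level on the bar with the tin in. Withdrawing straight up.

Call:
apply_moves:
  plan: "0 -0.1 0 0 0 0 0.45; 0 -0.2 0 0 0 0 0.45; 0 -0.3 0 0 0 0 0.45; 0 -0.4 0 0 0 0 0.45; 0 -0.5 0 0 0 0 0.45"

```text
time_s: 13.8
eef_pos: [0.6458, -0.0671, 0.2648]
eef_rot: [0.707, -0.707, -0.008, 0.009]
wrist_force: [0.1, -0.4, -1.0]
opening: 0.45
```

Call:
apply_moves:
  plan: "0 -0.5 0 0 0 0 0.45; 0 -0.4 0 0 0 0 0.45; 0 -0.2 0 0 0 0 0.45; -0.3 0 0.3 0 0 0 0.45; 0 0 0 0 0 0 0.45"

```text
time_s: 14.3
eef_pos: [0.6299, -0.0513, 0.3194]
eef_rot: [0.707, -0.707, -0.009, 0.009]
wrist_force: [-0.0, 0.6, 0.3]
opening: 0.451
```

```bash
python3 - <<'E'
from snap import *
snap("side","11",(230,100,360,240),4)
snap("top","11",(100,90,340,270),3)
need([.6405,-.067,.19],.025)
for t in("yellow_tray_grip","rail_mid","parts_tin","blue_tray_grip"):
    for r in ctrl.recognise("side",t)[:2]: print(t,np.round(r["point"],3),round(r["score"],2))
E
```

```text
sg 1 shift [ 0.19  2.57 -0.3 ] turn [ 0. -0.  0.]
sg -1 shift [ 0.19  2.57 -0.3 ] turn [-0.   26.18  0.  ]
t 14.4 pos [ 0.6306 -0.0524  0.3185] q [-0.27  0.26  1.36 -0.    1.52 -0.29] F [-0.  -0.7 -0.3] open 0.448
yellow_tray_grip [ 0.63  -0.077  0.11 ] 0.74
rail_mid [ 0.644 -0.13   0.007] 0.67
rail_mid [0.421 0.15  0.028] 0.5
parts_tin [ 0.396 -0.217  0.025] 0.78
parts_tin [ 0.602 -0.072  0.104] 0.63
blue_tray_grip [0.419 0.15  0.027] 0.77
```

View pics/side11c.png

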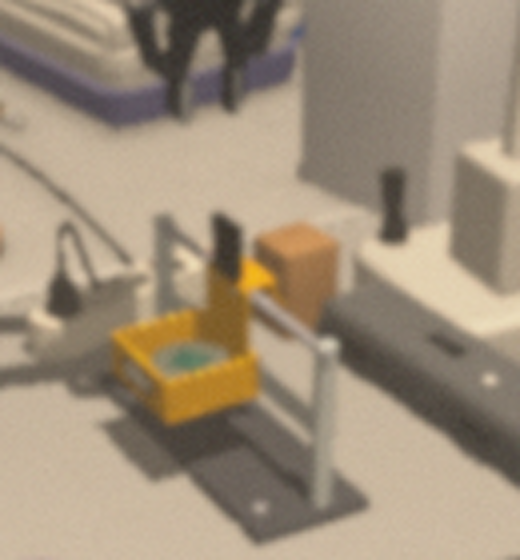

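View pics/top11c.png

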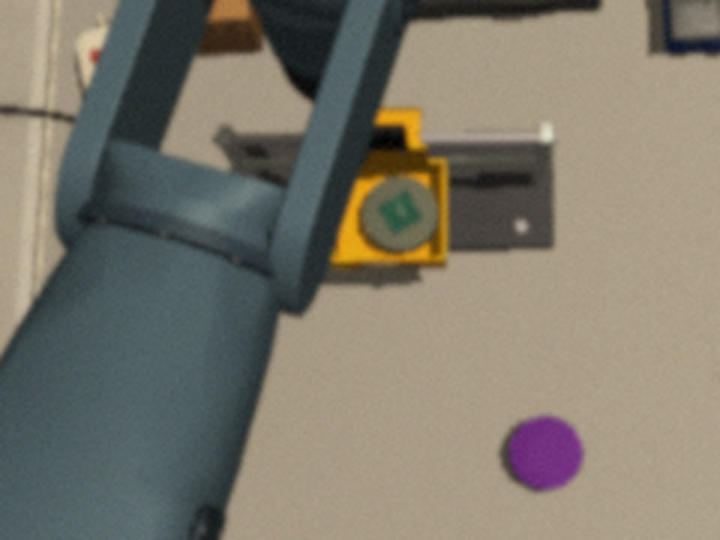

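Both views show the tray hanging level on the bar between the posts. The tin is at top crop (400,213) and side crop (190,357). The gripper is clear, and the blue tray hasn't moved. Handing in.

```bash
python3 -c "
from bench import ctrl
print(ctrl.hand_in())"
```

```text
the job is handed in; nothing more can be done
None
```

The yellow tray hangs by its hook on the top bar, between the two posts, with its bin on the robot's side and the tin still in it. I handed the job in at about 14.5 s of the 43 s; no verdict is reported.

- **What I did:** I gripped the black tab across its 10 mm and carried the tray level to the bar. I lowered the hook on until the back plate met the stand and the bar took the weight (about 9 N up on the wrist). Then I opened the fingers step by step and withdrew straight up.
- **Last checks:** After release the wrist force was about zero. Both cameras show the tray level and still, and the gripper clear. The recogniser found the blue tray where it started, at about (0.42, 0.15).
- **What disagreed:**
  - Two-view heights read 3–6 mm below the stated ones: the tab 0.116 against 0.122 m, and the bar 0.1565 against 0.160 m.
  - The rail yaw estimates ranged from 0.017 to 0.031 rad. I used 0.025, which the slot's clearance absorbed.
  - The recogniser's best hit for the tin was a purple look-alike, which I left alone.

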